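Fit an axle pin and clip its dust cap home

ROBOT

A 6-joint arm with a two-finger parallel gripper is mounted at the origin on the work surface. World frame = base frame: x ahead of the robot, y to its left, z up, the work surface at z = 0. Lengths are in mm, angles in rad, forces in N, time in s.
With the tool pointing down it reaches from about 350 to 875 mm from the base axis. Payload 4.2 kg.
Tool frame: the origin (TCP) lies midway between the tips of the shut fingers; the grasp point (between the pads) lies 19 mm behind it; z points along the fingers, y is the line along which they close (so a half turn about z gives the same grasp; the last joint's range is limited). The gripper opens to 85 mm and grips with 20 to 120 N. Pads are 22 mm wide; open, the fingers measure 114 mm over their backs; the gripper's body (76 mm by 85 mm) begins 54 mm behind the grasp point. The pads swing forward as they close: fully open they stand 13 mm farther back than shut.
Start: joints at [-1.082, 0.385, 0.008, 0, -1.194, -0.259], TCP at [142.382, -608.545, 231.312] pointing down, gripper open.
Joint ranges: [-3.14, 3.14], [-1.21, 2.06], [-1.07, 1.41], [-3.16, 2.05], [-2.99, -0.16], [-3.1, 3.1]. Speed limits (rad/s): [2.79, 2.79, 3.14, 3.14, 3.14, 3.14].

INTERFACE

Orientations are given as a unit quaternion [x, y, z, w].
In Python, from bench import * gives the robot as it stands.
- The arm moves only by the tool drive_tool, never from a script. Its argument "plan" is a list that holds one entry, the list of rows, each a list of 5 numbers: the closure, from -1 (fully open) to 1 (shut), then the shift along the world's x, y, z in mm, then the turn about the world's z in degrees. A call has 1 to 20 rows; each row shifts and turns the commanded pose from where the row before left it; what a row does not reach is not made up. A row lasts 1/12 s, in which the tool goes at most 41.7 mm and 7.16 degrees, less where a joint would pass 70% of its speed; a pose out of reach is approached as far as the arm can. A call is refused whole if a number of a shift passes 41.7 or a number of a turn 7.16, either way. A call with a gripper value outside its range is refused whole. The fingers move at their own pace and stop on an object; the grip force is fixed at half the most. Time passes only in rows, so rows that do not move let the fingers close. It gives the time, the measured TCP pose, the force, the opening and the grip force at its end, in the units of the state.
- read_state(): the state, without advancing time (a new reading comes with each control period).
- get_image(name): name is "side" or "top" or "wrist"; returns (picture, depth): 480x640x3 uint8, red, green, blue; 480x640 float32, mm along the optical axis (not along the pixel's ray), 0 where there is no reading.
- camera_model(name): a dict with "fx", "fy", "cx", "cy" (pixels), "R" (3x3) and "t" (3): a world point X has camera coordinates R X + t; the wrist camera has in their place "mount" (4x4, takes a point from camera to tool coordinates, whose origin is the TCP and whose axes are the flange's). Camera axes: x right, y down, z forward; pixel columns grow to the right and rows downward; lengths in mm; the calibration is good to about 2 mm. A picture is of the moment at which its call begins: read the wrist's pose just before it. camera_model takes no time and is no camera call.
- job_done(): hands the job in; it is judged then, once.
The state is a dict: "clock": time; "joints": joint angles; "joint_vel": joint speeds; "joint_efforts": joint torques, N m; "position": TCP position; "ee_rot": TCP orientation; "contact_force": force on the tool from outside, world axes, zero at the start; "wrist_torque": the same for the moment, N m; "gripper_width": finger opening in mm; "grasp_force": force on a finger pad.
Only numpy, scipy, OpenCV 4.12 (cv2) and the standard library are available. Lean on these libraries where they do the work, as an engineer would, in place of code of your own. Each camera call takes 0.05 s, during which the arm holds its last target. There are 200 camera calls.

TASK

Stand the steel axle pin upright in the idler hub's socket, fully down, and let go of it. Then put the dust cap over it and press the cap down onto the hub until it snaps home and sits flush on the plate; keep pressing it down with about 10 N, and finish in that position, still pressing the cap. Leave the wrench, the tin and the brass collar alone.

Things in the scene. Friction and masses are not known exactly. Their poses are not given: they have to be found in the camera images.
- hub: Fixed idler hub: bare aluminium plate 100 x 100 x 14 mm on the bench (5 mm bolt heads at its corners) with an upright round steel boss, 40 mm diameter, 40 mm high, at its centre (54 mm above the bench in all). Origin: centre of the plate's underside, on the boss axis; z up. The boss's outer top edge is bevelled to 32 mm across.
- hub_socket (a point): Centre of the mouth of the socket in the boss's top face, 54 mm above the bench. The socket is upright and blind: 16.8 mm bore, mouth bevelled to 23 mm, 40 mm deep (floor level with the plate's top, 14 mm above the bench).
- hub_snap (a point): On the boss axis, level with the four brass spring noses that stand 4 mm out of the boss, 9 mm above the plate. The cap's lip must be pushed past them: the resistance climbs to some 10 to 15 N, then suddenly vanishes as the noses spring out over the lip and drive the cap the last 5 mm or so down onto the plate.
- pin: Loose plain round steel axle pin, 14 mm diameter, 75 mm long, 0.09 kg. Origin: centre of its lower, chamfered end; z runs along the pin to its top. At the start it leans in the rack's tube. Fully in the hub's socket it stands upright, origin 14 mm above the bench, with the upper 35 mm showing.
- pin_top (a point): Centre of the pin's top end face.
- rack: Fixed stand: plywood plate 80 x 70 x 6 mm with a grey tube (26 mm outside, 17 mm bore, 50 mm long) that leans 0.35 rad from upright towards the stand's own -x (towards the robot at yaw 0). Origin: centre of the plate's underside, z up. The pin sits 45 mm deep in the tube, its upper 30 mm showing; draw it out along its own axis.
- cap: Loose hollow dust cap, black plastic, open end down: 59 mm diameter, body 84 mm high, on top a round knob 24 mm diameter, 26 mm high; about 0.12 kg. Origin: centre of the open lower end, z up. Inside 51 mm wide, 80 mm deep; a lip at the mouth leaves 42 mm. Home, its lower edge sits on the hub's plate, 14 mm above the bench, centred on the hub; any yaw.
- cap_knob (a point): Centre of the cap's knob, 97 mm above the cap's lower edge (13 mm above the flat shoulder of the cap, on which fingertips can bear while they grip the knob).
- wrench: Bystander: a steel wrench lying on the bench. Leave it alone.
- tin: Bystander: a tin, 60 mm diameter, 100 mm high, standing on the bench. Leave it alone.
- collar: Bystander: a brass collar, 50 mm outside diameter, 14 mm high, lying on the bench. Leave it alone.

How it is judged (in metres and radians):
On the way, in this order (a step that is already met when the one before it is completed fails the run):
1. the pin stands upright and fully down in the hub's socket, let go (z of pin in the frame of hub between 0.01 and 0.018 m and horizontal distance between pin and hub below 0.004 m and angle between pin's own z axis and vertical below 0.1 rad and contact force between the fingers and pin below 0.1 N), for 0.2 s.
2. the cap has snapped home over the pin (z of cap in the frame of hub below 0.0165 m and horizontal distance between each of cap, pin and hub below 0.004 m and angle between cap's own z axis and vertical below 0.05 rad and z of pin in the frame of hub between 0.01 and 0.018 m and angle between pin's own z axis and vertical below 0.1 rad), for 0.2 s.
At the end, for the whole second after the job is handed in: Pin in the socket (foot within 4 mm of floor and axis, within 0.1 rad of upright); cap snapped home (lower edge within 2.5 mm of the plate, centred within 4 mm, within 0.05 rad of upright); fingers still on the cap, pressing it onto the hub with more than 5 N (all of step 2 and contact force between cap and hub above 5 N and contact force between the fingers and cap above 3 N); the arm keeps its last pose, push and grip.
It fails at once if a bystander (wrench, tin or collar) is shifted by more than 20 mm (distance of any of wrench, tin, collar from where it was at the start of the episode above 0.02 m).
It also fails if it takes over 72 s, if anything falls off the work surface, if the arm or the gripper's body presses on something with over 40 N, if the wrist force passes 120 N, or if a joint passes its speed limit or range.

## Working session

There is one attempt and no reset: what is moved stays moved. The work goes in short steps, Python scripts to look and compute and a tool call to move; the robot and the scene stay as the last step left them, time stands still between calls to the robot, and variables do not carry over. Pictures are saved under pics/ and viewed, at most 10 in all, crops included, and the job is handed in when it is done.

Besides the shell and the picture viewer there is one more tool, called after "Emit:" as name(argument=value, ...) on one line, values as JSON. drive_tool: Moves the arm, as the interface text tells. Its arguments: {"type":"object","properties":{"plan":{"type":"array"}},"required":["plan"]}

```bash
ls; mkdir -p pics; python3 - <<'E'
from bench import *
import cv2,numpy as np
s=read_state();print(s)
for n in("top","side"):
    im,d=get_image(n);cv2.imwrite(f"pics/{n}0.png",im[:,:,::-1]);np.save(f"pics/{n}0.npy",d)
    print(n,camera_model(n))
print(camera_model("wrist"))
E
```

```text
pics
{'clock': 0.0, 'joints': array([-1.08245510e+00,  3.85587547e-01,  6.64790555e-03, -5.27818127e-04,
       -1.19399552e+00, -2.58598439e-01]), 'joint_vel': array([ 0.00133447, -0.0023013 , -0.00194545,  0.00036565, -0.00098397,
        0.00202486]), 'joint_efforts': array([ 1.01254547e-03, -3.92292380e+01,  1.88399971e+01,  4.18616563e+00,
       -4.64831974e-03, -2.66201754e-07]), 'position': array([ 142.22624946, -608.01137681,  230.20723697]), 'ee_rot': array([-1.14522135e-01,  9.93420091e-01,  1.08519250e-03, -1.61792510e-04]), 'contact_force': array([-1.15131749,  0.02672376, -0.23755836]), 'wrist_torque': array([-0.03704585,  0.0005734 , -0.00640224]), 'grasp_force': 0.0, 'gripper_width': 85.45574769527444}
top {'fx': 524.4897203280415, 'fy': 524.4897203280415, 'cx': 326.5399753726069, 'cy': 234.33818349906423, 'R': array([[ 0.00166133, -0.99999712, -0.00172928],
       [-0.99874374, -0.00157264, -0.05008468],
       [ 0.05008182,  0.00181031, -0.99874348]]), 't': array([  11.15817679,  626.09599011, 1116.02717725])}
side {'fx': 621.4093576041157, 'fy': 621.4093576041157, 'cx': 323.6692715854522, 'cy': 230.7136912732339, 'R': array([[ 0.99049326, -0.13702598,  0.01212344],
       [-0.08322539, -0.6670946 , -0.74030961],
       [ 0.10952913,  0.7322627 , -0.67215675]]), 't': array([-614.28929599,  140.22879577, 1077.55025733])}
{'fx': 413.8496337333339, 'fy': 413.8496337333339, 'cx': 316.3208032625745, 'cy': 237.1452604228171, 'mount': array([[-1.06095092e-03, -9.51057634e-01, -3.09011733e-01,
         7.81535253e+01],
       [ 9.99999426e-01, -1.05613293e-03, -1.82863707e-04,
        -2.23168537e-01],
       [-1.52443542e-04, -3.09011749e-01,  9.51058208e-01,
        -1.42817197e+02],
       [ 0.00000000e+00,  0.00000000e+00,  0.00000000e+00,
         1.00000000e+00]])}
```

View pics/top0.png

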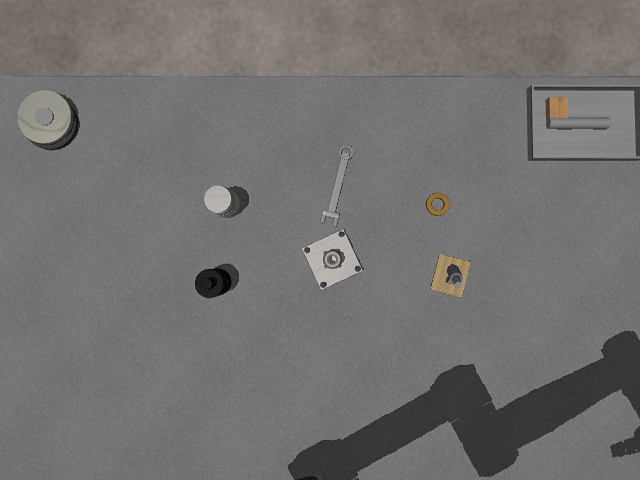

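View pics/side0.png

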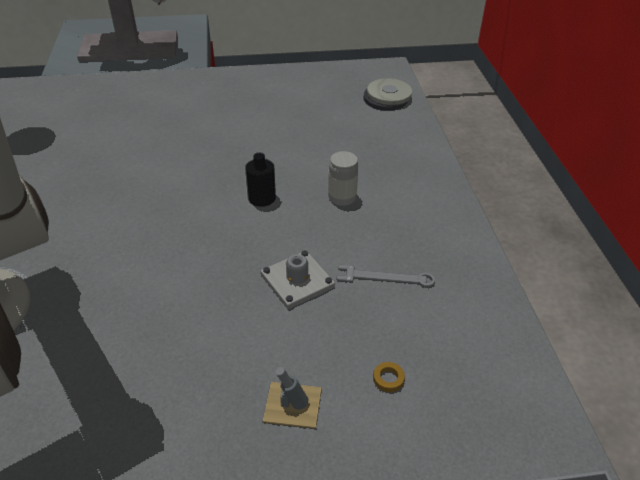

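Top view: hub boss at (333,258), rack at (451,276) with the pin tip around (456,281), cap knob at (210,282), tin at (218,199), collar at (438,204), wrench at (338,185). In the side view: pin top (282,371), cap (260,180), boss (297,262).

```bash
cat > h.py <<'E'
import numpy as np, cv2
from scipy.spatial.transform import Rotation as Rn
from scipy.optimize import least_squares
from bench import *
def cloud(n,d,state=None):
    m=camera_model(n);v,u=np.mgrid[:480,:640]
    P=np.stack([(u-m["cx"])/m["fx"]*d,(v-m["cy"])/m["fy"]*d,d],-1)
    if n=="wrist":
        M=m["mount"];P=P@M[:3,:3].T+M[:3,3]
        W=P@Rn.from_quat(state["ee_rot"]).as_matrix().T+state["position"]
    else: W=(P-m["t"])@m["R"]
    W[d<=0]=np.nan
    return W
def near(W,c,r,z0,z1):
    with np.errstate(invalid='ignore'):
        k=(np.hypot(W[...,0]-c[0],W[...,1]-c[1])<r)&(W[...,2]>z0)&(W[...,2]<z1)
    return W[k]
E
python3 - <<'E'
from h import *
ref={}
for n,pts in(("top",dict(hub=(333,250),rack=(456,280),cap=(210,282),tin=(218,199),collar=(438,195),wr=(338,185),bench=(300,350))),("side",dict(hub=(297,258),rack=(282,371),cap=(260,156),bench=(200,300)))):
    d=np.load(f"pics/{n}0.npy");W=cloud(n,d)
    print(n)
    for k,(u,v) in pts.items():
        print(k,np.round(np.nanmedian(W[v-1:v+2,u-1:u+2].reshape(-1,3),0),1)); 
        if n=="top":ref[k]=W[v,u]
    B=near(W,ref["hub"],35,49,60);print("boss",len(B),cv2.minEnclosingCircle(B[:,:2].astype(np.float32)),np.median(B[:,2]))
    B=near(W,ref["hub"],75,10,17.5);print("plate",len(B),cv2.minAreaRect(B[:,:2].astype(np.float32)),np.median(B[:,2]))
    B=near(W,ref["rack"],65,3,10);print("rackplate",len(B),cv2.minAreaRect(B[:,:2].astype(np.float32)),np.median(B[:,2]))
    B=near(W,ref["rack"],50,30,120);
    for z in range(30,90,5):
        q=B[(B[:,2]>=z)&(B[:,2]<z+5)]
        if len(q):print(" ",z,len(q),np.round(q.min(0),1),np.round(q.max(0),1),np.round(q.mean(0),1))
    for z0,z1 in((80,90),(103,120)):
        B=near(W,ref["cap"],50,z0,z1);print("cap",len(B),cv2.minEnclosingCircle(B[:,:2].astype(np.float32)) if len(B) else 0,np.median(B[:,2]) if len(B) else 0)
E
```

```text
top
hub [591.6  -1.5  48.2]
rack [ 530.7 -250.1   81. ]
cap [526.9 241.  111.6]
tin [692.1 229.5 100.7]
collar [ 711.9 -228.9   15.7]
wr [735.  -12.6   6.7]
bench [375.8  69.3  -1.8]
boss 180 ((573.64794921875, 0.6498534083366394), 19.01999855041504) 52.66132267109998
plate 1612 ((588.5760498046875, 8.025657653808594), (134.8762664794922, 100.35013580322266), 24.605894088745117) 13.780838213327858
rackplate 881 ((531.5480346679688, -250.38204956054688), (125.1576919555664, 121.09544372558594), 20.886533737182617) 5.525781373101173
  30 23 [ 524.7 -268.7   30.2] [ 556.4 -244.6   34.9] [ 544.9 -251.1   32.2]
  35 13 [ 539.6 -265.2   36.3] [ 556.4 -243.7   39.9] [ 551.1 -253.9   38.2]
  40 11 [ 541.9 -264.2   40.8] [ 552.3 -244.6   44. ] [ 549.1 -253.    42.7]
  45 12 [ 533.7 -264.5   46.1] [ 550.3 -243.7   48.9] [ 545.1 -253.    47.7]
  50 20 [ 525.5 -265.8   50.7] [ 550.4 -242.3   54.9] [ 539.9 -252.4   52.7]
  55 46 [ 523.6 -268.    55.1] [ 548.4 -243.    60. ] [ 536.7 -253.4   57.8]
  60 35 [ 527.9 -267.5   60.2] [ 546.5 -242.7   64.5] [ 539.7 -254.4   62.2]
  65 8 [ 530.3 -255.6   
[... 1388 characters left out ...]
9.5 -269.6   55. ] [ 546.2 -243.7   59.9] [ 532.4 -261.4   57.7]
  60 93 [ 522.6 -268.3   60. ] [ 544.9 -243.1   65. ] [ 536.6 -258.4   62.3]
  65 27 [ 520.  -263.7   65.1] [ 540.3 -255.8   69.8] [ 530.8 -259.2   67.4]
  70 21 [ 521.2 -261.4   70.5] [ 533.4 -252.2   74.9] [ 527.1 -259.1   72.7]
  75 27 [ 517.4 -262.    75.1] [ 532.  -254.6   79.6] [ 526.2 -258.4   77.5]
  80 32 [ 514.9 -262.    80.1] [ 530.6 -246.8   84.9] [ 523.2 -256.5   82.7]
  85 57 [ 515.  -261.6   85.1] [ 528.  -245.1   89.8] [ 520.9 -253.4   87.3]
cap 329 ((521.7581787109375, 247.08578491210938), 31.084545135498047) 84.52681903377022
cap 100 ((523.17431640625, 249.17279052734375), 15.40678882598877) 109.95297396351015
```

Emit:
drive_tool(plan=[[[-1,25,23,-3,-1.8],[-1,25,23,-3,-1.8],[-1,25,23,-3,-1.8],[-1,25,23,-3,-1.8],[-1,25,23,-3,-1.8],[-1,25,23,-3,-1.8],[-1,25,23,-3,-1.8],[-1,25,23,-3,-1.8],[-1,25,23,-3,-1.8],[-1,25,23,-3,-1.8],[-1,25,23,-3,-1.8],[-1,25,23,-3,-1.8],[-1,25,23,-3,-1.8],[-1,25,23,-3,-1.8],[-1,30,30,-5,-1.3],[-1,0,0,0,0],[-1,0,0,0,0],[-1,0,0,0,0]]])

```text
clock: 1.6
position: [521.3, -256.9, 183.9]
ee_rot: [0.116, 0.993, 0.0, -0.001]
contact_force: [-0.0, -0.5, -0.4]
gripper_width: 85.0
grasp_force: 0.0
```

```bash
python3 - <<'E'
from h import *
s=read_state();im,d=get_image("wrist");cv2.imwrite("pics/w1.png",im[:,:,::-1])
print(s["position"],Rn.from_quat(s["ee_rot"]).as_matrix().round(3),s["contact_force"])
W=cloud("wrist",d,s);np.save("pics/w1.npy",W)
B=near(W,(522,-252),25,80,100)
for z in range(62,92,3):
    q=B=near(W,(528,-253),22,z,z+3)
    if len(q):print(z,len(q),q.min(0).round(1),q.max(0).round(1),q.mean(0).round(1))
E
```

```text
[ 521.32173641 -256.94545407  183.8531094 ] [[-0.973  0.23  -0.001]
 [ 0.23   0.973  0.   ]
 [ 0.002  0.    -1.   ]] [-0.02822175 -0.46433048 -0.42742934]
62 186 [ 534.6 -267.5   62. ] [ 546.3 -245.7   64.9] [ 542.4 -257.2   63.1]
65 1 [ 544.5 -258.3   65. ] [ 544.5 -258.3   65. ] [ 544.5 -258.3   65. ]
68 3 [ 531.5 -260.7   68.2] [ 535.1 -258.8   69.5] [ 532.9 -259.9   68.9]
71 4 [ 527.9 -260.5   71.5] [ 534.8 -256.1   72.9] [ 532.  -258.8   72. ]
77 1 [ 531.9 -257.5   78. ] [ 531.9 -257.5   78. ] [ 531.9 -257.5   78. ]
80 1 [ 531.7 -254.8   82.1] [ 531.7 -254.8   82.1] [ 531.7 -254.8   82.1]
83 66 [ 516.5 -257.8   84.4] [ 530.5 -245.6   86. ] [ 518.9 -251.4   85.4]
86 293 [ 517. -259.   86.] [ 529.2 -245.5   89. ] [ 523.  -252.3   87.5]
89 44 [ 523.4 -258.2   89. ] [ 528.9 -245.6   91. ] [ 526.9 -252.9   89.6]
```

View pics/w1.png

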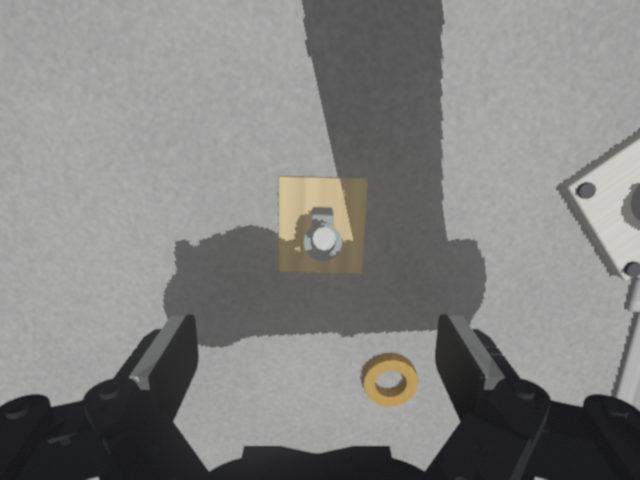

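The wrist view shows the pin top at (323,238). The rack plate edges line up with the image axes, so the grasp yaw is right.

Emit:
drive_tool(plan=[[[-1,5,4,-30,0],[-1,0,0,-30,0],[-1,0,0,-30,0],[-1,0,0,-20,0],[-1,0,0,-11,0],[-1,0,0,0,0],[-1,0,0,0,0],[1,0,0,0,0],[1,0,0,0,0],[1,0,0,0,0],[1,0,0,0,0],[1,0,0,0,0],[1,0,0,0,0],[1,0,0,0,0],[1,0,0,0,0],[1,0,0,0,0]]])

```text
clock: 2.98
position: [526.8, -253.4, 64.0]
ee_rot: [0.116, 0.993, -0.0, 0.0]
contact_force: [-1.8, 1.3, 4.7]
gripper_width: 11.8
grasp_force: 58.6
```

Emit:
drive_tool(plan=[[[1,-1.7,0.4,4.7,0],[1,-1.7,0.4,4.7,0],[1,-1.7,0.4,4.7,0],[1,-1.7,0.4,4.7,0],[1,-1.7,0.4,4.7,0],[1,-1.7,0.4,4.7,0],[1,-1.7,0.4,4.7,0],[1,-1.7,0.4,4.7,0],[1,-1.7,0.4,4.7,0],[1,-1.7,0.4,4.7,0],[1,-1.7,0.4,4.7,0],[1,0,0,10,0],[1,0,0,15,0],[1,0,0,0,0],[1,0,0,0,0]]])

```text
clock: 4.23
position: [508.3, -248.9, 141.1]
ee_rot: [0.116, 0.993, 0.0, 0.001]
contact_force: [-0.7, -1.1, -1.0]
gripper_width: 11.8
grasp_force: 58.4
```

```bash
python3 - <<'E'
from h import *
s=read_state();print(s["position"],s["gripper_width"],s["grasp_force"],s["contact_force"])
im,d=get_image("side");W=cloud("side",d);np.save("pics/s2.npy",W)
im2=im[300:450,180:380];cv2.imwrite("pics/s2.png",cv2.resize(im2[:,:,::-1],None,fx=4,fy=4))
E
```

```text
[ 508.34814366 -248.89998972  141.09702513] 11.786032292780755 58.43326985836029 [-0.73619781 -1.06045274 -0.96211627]
```

View pics/s2.png

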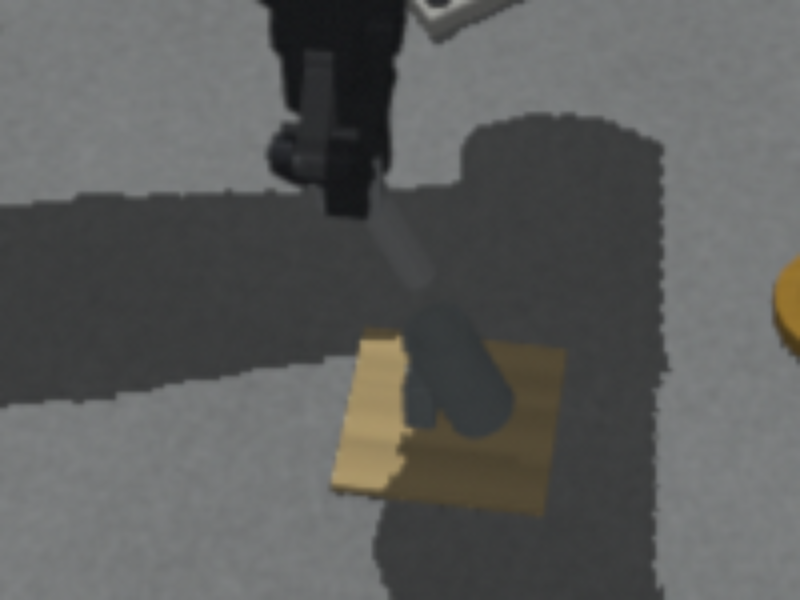

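The pin is out of the tube and gripped, still leaning about 0.35 rad, with its foot at crop (420,285). Next I'll move most of the way to the hub and look at the hub off to the side of the held pin.

Emit:
drive_tool(plan=[[[1,7,30,4,0],[1,7,30,4,0],[1,7,30,4,0],[1,7,30,4,0],[1,7,30,4,0],[1,0,0,0,0],[1,0,0,0,0],[1,0,0,0,0]]])

```text
clock: 4.95
position: [542.2, -98.8, 159.2]
ee_rot: [0.116, 0.993, -0.0, -0.001]
contact_force: [-0.1, 0.6, -1.4]
gripper_width: 11.7
grasp_force: 58.7
```

```bash
python3 - <<'E'
from h import *
W=np.load("pics/s2.npy")
B=near(W,(529,-254),25,88,125)
for z in range(88,125,4):
    q=B[(B[:,2]>=z)&(B[:,2]<z+4)]
    if len(q):print(z,len(q),q.min(0).round(1),q.max(0).round(1),q.mean(0).round(1))
s=read_state();im,d=get_image("wrist");W=cloud("wrist",d,s);cv2.imwrite("pics/w3.png",im[:,:,::-1])
print(s["position"])
B=near(W,(572.5,0),30,52.5,57);print("bosstop",len(B),cv2.minEnclosingCircle(B[:,:2].astype(np.float32)),np.median(B[:,2]),B.min(0),B.max(0))
B=near(W,(572.5,0),30,30,57);print("boss",len(B),cv2.minEnclosingCircle(B[:,:2].astype(np.float32)),B.min(0),B.max(0))
B=near(W,(572.5,0),75,12,17);print("plate",len(B),cv2.minAreaRect(B[:,:2].astype(np.float32)),np.median(B[:,2]))
E
```

```text
92 4 [ 519.6 -258.8   94.3] [ 529.3 -255.4   95.7] [ 523.6 -257.7   95.2]
96 14 [ 520.8 -262.    96.8] [ 532.7 -253.1   99.8] [ 528.1 -258.4   98.5]
100 21 [ 517.1 -261.8  100.2] [ 531.4 -253.7  103.9] [ 526.2 -258.5  101.9]
104 23 [ 517.1 -261.3  104. ] [ 530.1 -253.1  107.8] [ 524.9 -258.2  106. ]
108 16 [ 515.8 -260.6  108. ] [ 529.  -250.6  111.8] [ 522.8 -257.6  109.9]
112 27 [ 514.6 -261.2  112.1] [ 528.7 -250.4  116. ] [ 522.9 -257.4  113.9]
116 18 [ 513.3 -259.2  116. ] [ 526.1 -254.2  119.9] [ 519.9 -257.3  117.6]
120 27 [ 510.9 -260.9  120.1] [ 525.  -250.3  123.9] [ 520.3 -256.3  122. ]
124 5 [ 512.1 -258.6  124.2] [ 517.7 -256.4  125. ] [ 514.6 -257.3  124.7]
[542.24794631 -98.78866777 159.21573057]
bosstop 1428 ((572.6514892578125, -0.3163323402404785), 17.63138771057129) 54.05283111417268 [555.77852562 -17.53060825  52.50056683] [590.17729965  17.17194019  56.02707536]
boss 3292 ((573.3251953125, 0.39121517539024353), 20.33864974975586) [553.29344253 -19.69392407  30.01335775] [593.64595095  20.54793667  56.02707536]
plate 13131 ((573.5459594726562, 0.5113143920898438), (100.53248596191406, 99.93492889404297), 24.94342041015625) 14.267019227344719
```

View pics/w3.png

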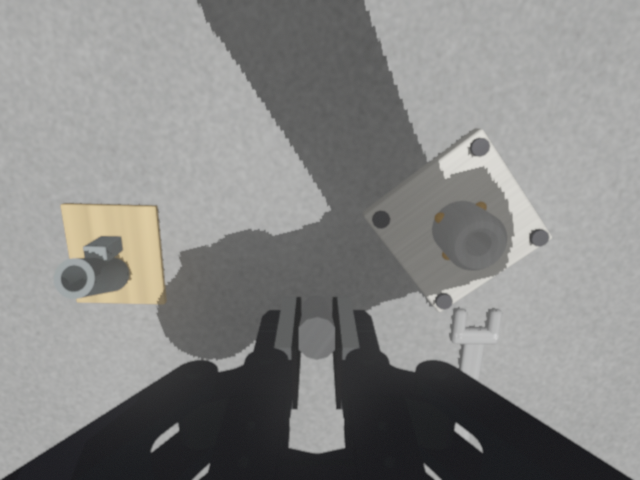

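Wrist view: socket mouth at (478,240), pin top between the pads at (317,338), wrench jaw at (475,325). The hub axis works out at about (573, 0).

Emit:
drive_tool(plan=[[[1,2.5,26,0,0],[1,2.5,26,0,0],[1,2.5,26,0,0],[1,2.5,25.6,0,0],[1,0,0,-14,0],[1,0,0,-14,0],[1,0,0,-14,0],[1,0,0,-10,0],[1,0,0,0,0],[1,0,0,0,0],[1,0,0,0,0]]])

```text
clock: 5.92
position: [553.5, 4.2, 108.7]
ee_rot: [0.116, 0.993, 0.0, 0.001]
contact_force: [-0.2, 1.1, -1.1]
gripper_width: 11.6
grasp_force: 58.8
```

```bash
python3 - <<'E'
from h import *
im,d=get_image("side");W=cloud("side",d)
cv2.imwrite("pics/s4.png",cv2.resize(im[190:310,220:380,::-1],None,fx=5,fy=5,interpolation=cv2.INTER_CUBIC))
E
```

```text
(no output)
```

View pics/s4.png

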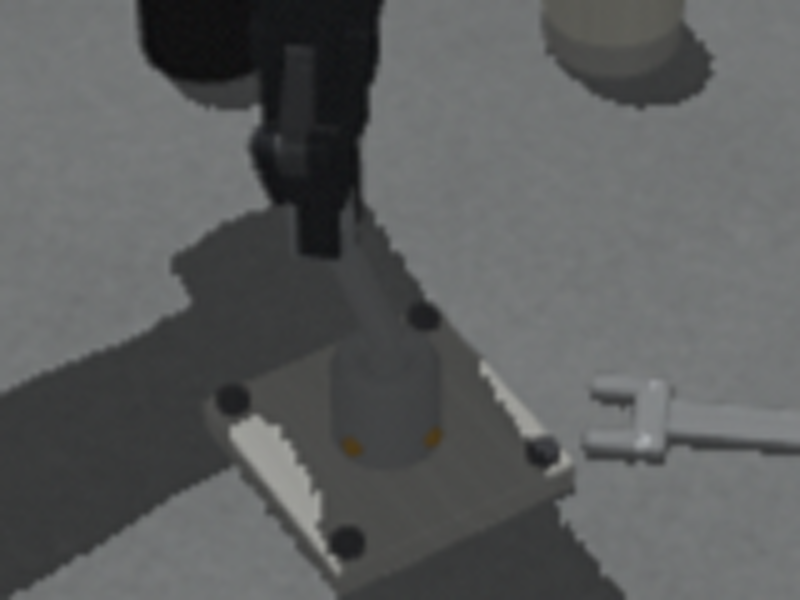

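The foot at crop (385,365) is over the boss mouth. Now I'll lower it gently into the mouth.

Emit:
drive_tool(plan=[[[1,-1,0.5,-4,0],[1,0,0,-3,0],[1,0,0,-3,0],[1,0,0,-2,0],[1,0,0,0,0],[1,0,0,0,0]]])

```text
clock: 6.47
position: [552.1, 5.3, 96.1]
ee_rot: [0.116, 0.993, -0.0, 0.0]
contact_force: [0.8, 0.6, -1.4]
gripper_width: 11.9
grasp_force: 58.8
```

Emit:
drive_tool(plan=[[[1,0,0,-2,0],[1,0,0,-1.5,0],[1,0,0,0,0],[1,0,0,0,0]]])

```text
clock: 6.8
position: [552.6, 5.3, 92.8]
ee_rot: [0.116, 0.993, 0.0, 0.001]
contact_force: [2.4, -0.5, -1.8]
gripper_width: 11.8
grasp_force: 58.8
```

Emit:
drive_tool(plan=[[[1,1.9,-0.5,0,0],[1,1.9,-0.5,0,0],[1,1.9,-0.5,0,0],[1,1.9,-0.5,0,0],[1,0,0,0,0]]])

```text
clock: 7.22
position: [556.4, 3.5, 91.8]
ee_rot: [0.117, 0.993, -0.0, -0.004]
contact_force: [-6.9, 4.6, 3.8]
gripper_width: 12.0
grasp_force: 59.2
```

Emit:
drive_tool(plan=[[[1,1.9,-0.5,0,0],[1,1.9,-0.5,0,0],[1,1.9,-0.5,0,0],[1,1.9,-0.5,0,0],[1,0,0,0,0]]])

```text
clock: 7.63
position: [562.9, 1.6, 91.6]
ee_rot: [0.117, 0.993, -0.001, -0.005]
contact_force: [-9.5, 5.2, 4.3]
gripper_width: 11.5
grasp_force: 60.2
```

Emit:
drive_tool(plan=[[[1,1.9,-0.5,0,0],[1,1.9,-0.5,0,0],[1,1.9,-0.5,0,0],[1,0,0,0,0],[1,0,0,0,0]]])

```text
clock: 8.05
position: [568.7, 0.3, 91.6]
ee_rot: [0.117, 0.993, -0.0, -0.005]
contact_force: [-8.1, 6.5, 5.2]
gripper_width: 11.7
grasp_force: 61.1
```

```bash
python3 - <<'E'
from h import *
im,d=get_image("side");W=cloud("side",d)
cv2.imwrite("pics/s5.png",cv2.resize(im[190:310,220:380,::-1],None,fx=5,fy=5,interpolation=cv2.INTER_CUBIC))
B=near(W,(572,0),24,56,90)
for z in range(56,90,4):
    q=B[(B[:,2]>=z)&(B[:,2]<z+4)]
    if len(q):print(z,len(q),q.min(0).round(1),q.max(0).round(1),q.mean(0).round(1))
E
```

```text
56 23 [555.5 -16.5  56. ] [585.8   6.9  59.9] [568.1  -5.3  57.3]
60 16 [564.4  -8.9  60.2] [577.   -1.   63.5] [571.2  -5.   61.4]
64 11 [562.8  -7.2  64.8] [575.3  -0.8  67.7] [568.2  -4.4  66.2]
68 15 [563.1  -8.1  68.1] [575.3  -1.1  71.9] [569.5  -4.7  69.9]
72 13 [562.7  -7.4  72.2] [573.5  -2.6  75.7] [569.1  -4.6  73.8]
76 10 [561.2  -8.5  76.7] [573.6  -1.6  79.9] [566.2  -4.4  78.1]
80 11 [561.4  -8.5  80.3] [571.8  -2.2  83.8] [566.   -5.4  82. ]
84 5 [563.   -7.7  84.2] [569.7  -4.2  86.4] [566.   -5.9  85. ]
```

View pics/s5.png

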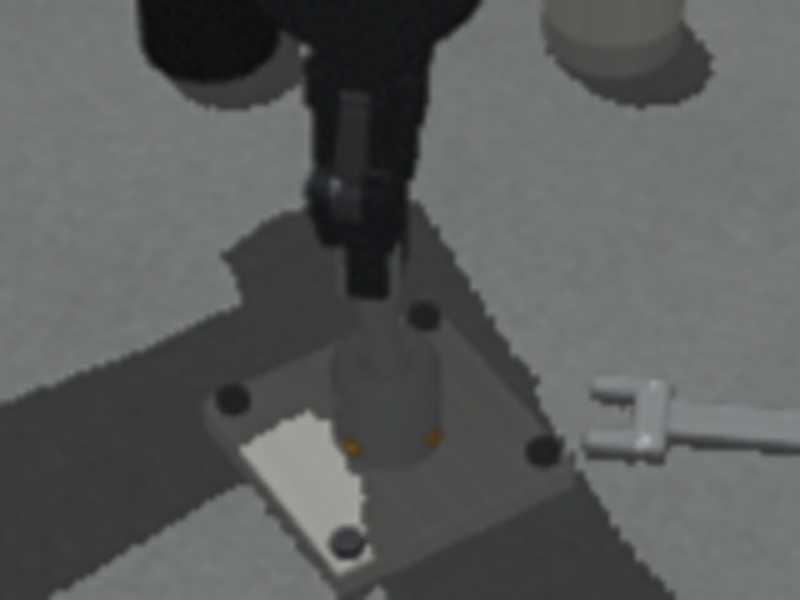

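It works: the pin has pivoted nearly upright, standing in the boss at crop (380,340). I'll finish the swing and push down.

Emit:
drive_tool(plan=[[[1,1.9,0.5,0,0],[1,1.9,0.5,0,0],[1,1.5,0.5,-1,0],[1,0,0,-2,0],[1,0,0,-2,0],[1,0,0,0,0]]])

```text
clock: 8.6
position: [572.7, 0.4, 85.8]
ee_rot: [0.117, 0.993, -0.002, -0.006]
contact_force: [-7.5, 1.8, 1.0]
gripper_width: 11.8
grasp_force: 61.6
```

Emit:
drive_tool(plan=[[[1,1.2,0,-2,0],[1,1,0,-2,0],[1,0,0,-2,0],[1,0,0,-2,0],[1,0,0,0,0]]])

```text
clock: 9.02
position: [574.9, 0.3, 77.8]
ee_rot: [0.117, 0.993, -0.002, -0.006]
contact_force: [-7.6, 1.5, 2.2]
gripper_width: 12.1
grasp_force: 62.2
```

Emit:
drive_tool(plan=[[[1,0,0,-2,0],[1,0,0,-2,0],[1,0,0,-2,0],[1,0,0,-2,0],[1,0,0,-2,0],[1,0,0,0,0]]])

```text
clock: 9.52
position: [574.9, 0.2, 67.8]
ee_rot: [0.117, 0.993, -0.002, -0.006]
contact_force: [-7.1, 1.8, 0.7]
gripper_width: 11.4
grasp_force: 62.1
```

Emit:
drive_tool(plan=[[[1,0,0,-1,0],[1,0,0,-1,0],[1,0,0,-1,0],[1,0,0,-1,0],[1,0,0,0,0]]])

```text
clock: 9.93
position: [575.0, 0.2, 64.1]
ee_rot: [0.117, 0.993, -0.002, -0.006]
contact_force: [-6.7, 1.7, 3.0]
gripper_width: 12.0
grasp_force: 62.2
```

Emit:
drive_tool(plan=[[[1,-2,0,0,0],[-1,0,0,0,0],[-1,0,0,0,0],[-1,0,0,0,0],[-1,0,0,0,0],[-1,0,0,0,0],[-1,0,0,10,0],[-1,0,0,30,0],[-1,0,0,30,0],[-1,0,0,30,0],[-1,0,0,15,0],[-1,0,0,0,0],[-1,0,0,0,0]]])

```text
clock: 11.02
position: [578.8, 1.4, 182.4]
ee_rot: [0.116, 0.993, 0.001, 0.001]
contact_force: [0.8, 0.3, -0.2]
gripper_width: 85.2
grasp_force: 0.0
```

```bash
python3 - <<'E'
from h import *
s=read_state();im,d=get_image("wrist");W=cloud("wrist",d,s)
print(s["position"],s["contact_force"])
cv2.imwrite("pics/w6.png",im[:,:,::-1])
for z in range(52,100,4):
    q=near(W,(572,0),15,z,z+4)
    if len(q):print(z,len(q),q.min(0).round(1),q.max(0).round(1),q.mean(0).round(1))
q=near(W,(573,0),25,80,110);print(cv2.minEnclosingCircle(q[:,:2].astype(np.float32)),np.median(q[:,2]))
E
```

```text
[578.80674064   1.39823538 182.3503506 ] [ 0.76778666  0.25404896 -0.18044954]
52 793 [557.1 -14.8  52. ] [585.2  14.9  56. ] [5.683e+02 2.000e-01 5.400e+01]
56 38 [558.4 -14.6  56.1] [580.7  12.4  59.8] [569.9   1.6  58. ]
60 27 [567.5  -5.2  60.4] [574.7   7.3  63.7] [569.    1.7  62.1]
64 31 [567.4  -6.2  64.1] [572.6   7.3  68. ] [569.    1.9  66.3]
68 30 [567.3  -5.9  68.3] [574.6   7.3  72. ] [569.    1.8  70.4]
72 31 [567.2  -5.7  72.4] [573.9   7.4  75.9] [568.9   1.8  74.4]
76 34 [567.4  -4.4  76.1] [573.6   7.3  80. ] [568.7   1.9  78.1]
80 35 [567.   -5.2  80.1] [573.6   7.3  84. ] [568.8   2.4  81.9]
84 50 [567.   -6.1  84. ] [579.5   7.4  88. ] [569.8   1.7  86.4]
88 401 [567.   -6.2  88. ] [581.    7.3  91.1] [573.9   0.6  89.3]
((573.974609375, 0.514580249786377), 7.129817962646484) 89.07330612290136
```

View pics/w6.png

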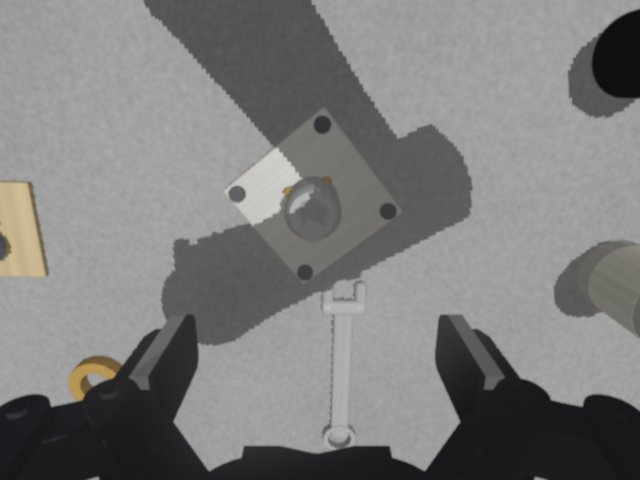

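The pin stands fully down: its top is at z≈89 and (574, 0.5), and the image shows it upright at (310,210). Now the cap.

Emit:
drive_tool(plan=[[[-1,-6.2,27.5,2,0],[-1,-6.2,27.5,2,0],[-1,-6.2,27.5,2,0],[-1,-6.2,27.5,2,0],[-1,-6.2,27.5,0,0],[-1,-6.2,27.5,0,0],[-1,-6.2,27.5,0,0],[-1,-6.2,27.5,0,0],[-1,-6.2,27.5,0,0],[-1,0,0,0,0],[-1,0,0,0,0],[-1,0,0,0,0]]])

```text
clock: 12.07
position: [521.9, 248.2, 187.4]
ee_rot: [0.116, 0.993, -0.001, -0.001]
contact_force: [0.2, -0.9, 0.7]
gripper_width: 85.4
grasp_force: 0.0
```

```bash
python3 - <<'E'
from h import *
s=read_state();im,d=get_image("wrist");W=cloud("wrist",d,s)
print(s["position"])
for a,b in((82,87),(107,114)):
    q=near(W,(523,249),40,a,b);print(len(q),cv2.minEnclosingCircle(q[:,:2].astype(np.float32)),np.median(q[:,2]))
E
```

```text
[521.9349199  248.15665786 187.38126031]
4851 ((524.3675537109375, 249.59722900390625), 29.53358268737793) 84.14905103709219
1274 ((524.1539916992188, 249.51483154296875), 11.975008964538574) 110.11315934768187
```

Emit:
drive_tool(plan=[[[-1,2,1.2,-25,0],[-1,0,0,-30,0],[-1,0,0,-25,0],[-1,0,0,-15,0],[-1,0,0,-6,0],[-1,0,0,0,0],[-1,0,0,0,0],[1,0,0,0,0],[1,0,0,0,0],[1,0,0,0,0],[1,0,0,0,0],[1,0,0,0,0],[1,0,0,0,0],[1,0,0,0,0],[1,0,0,0,0]]])

```text
clock: 13.37
position: [524.8, 250.0, 88.3]
ee_rot: [0.116, 0.993, 0.0, 0.0]
contact_force: [-1.0, -1.0, 4.9]
gripper_width: 22.1
grasp_force: 58.6
```

Emit:
drive_tool(plan=[[[1,0,0,10,0],[1,0,0,25,0],[1,0,0,25,0],[1,0,0,25,0],[1,0,0,23,0],[1,5.5,-27.7,0,0],[1,5.5,-27.7,0,0],[1,5.5,-27.7,0,0],[1,5.5,-27.7,0,0],[1,5.5,-27.7,0,0],[1,5.5,-27.7,0,0],[1,5.5,-27.7,0,0],[1,5.5,-27.7,0,0],[1,5.5,-27.7,0,0],[1,0,0,0,0],[1,0,0,0,0],[1,0,0,0,0]]])

```text
clock: 14.78
position: [573.7, 0.8, 195.4]
ee_rot: [0.116, 0.993, 0.0, -0.0]
contact_force: [0.1, -0.1, -0.6]
gripper_width: 21.9
grasp_force: 59.0
```

```bash
python3 - <<'E'
from h import *
s=read_state();print(s["position"])
im,d=get_image("side");W=cloud("side",d)
cv2.imwrite("pics/s7.png",cv2.resize(im[150:310,200:400,::-1],None,fx=4,fy=4,interpolation=cv2.INTER_CUBIC))
for z in range(96,196,8):
    q=near(W,(573,0),34,z,z+8)
    if len(q):print(z,len(q),q.min(0).round(1),q.max(0).round(1))
E
```

```text
[573.73287011   0.83991252 195.37524385]
104 52 [541.5 -29.6 107. ] [599.9  -2.7 112. ]
112 115 [541.6 -31.8 112.1] [599.7  -1.8 119.9]
120 114 [541.7 -31.9 120. ] [599.6  -3.  128. ]
128 138 [542.1 -31.1 128. ] [599.6  -3.2 135.9]
136 120 [542.2 -30.2 136.1] [599.7  -4.7 143.9]
144 121 [541.6 -30.7 144.1] [599.4   2.9 152. ]
152 132 [541.6 -32.3 152.2] [599.8   1.7 160. ]
160 127 [541.8 -31.8 160.1] [599.3  -1.1 167.9]
168 137 [541.9 -31.1 168.2] [599.7  -2.7 176. ]
176 128 [542.2 -31.  176. ] [599.2  -4.3 184. ]
184 353 [542.2 -30.9 184. ] [600.7  24.5 192. ]
192 206 [543.2 -29.2 192. ] [598.2  21.5 199.9]
```

View pics/s7.png

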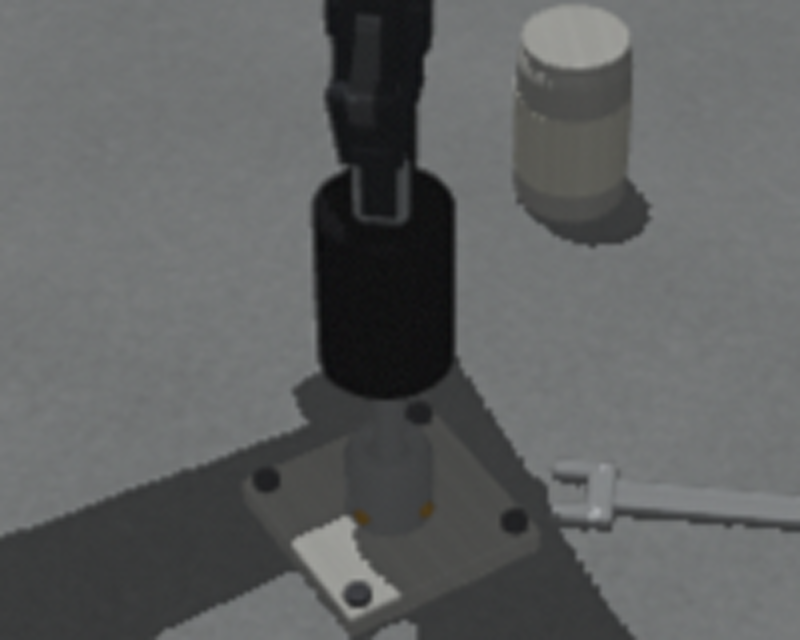

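The cap hangs upright at crop (385,280) over the pin (385,420), centred to about 1 mm. Lowering it over the pin.

Emit:
drive_tool(plan=[[[1,0.4,0,-8,0],[1,0,0,-8,0],[1,0,0,-8,0],[1,0,0,-8,0],[1,0,0,-8,0],[1,0,0,-6,0],[1,0,0,-3,0],[1,0,0,-3,0],[1,0,0,-3,0],[1,0,0,0,0],[1,0,0,0,0]]])

```text
clock: 15.75
position: [574.6, 0.6, 140.7]
ee_rot: [0.116, 0.993, 0.0, 0.0]
contact_force: [-1.0, -0.0, -1.1]
gripper_width: 21.9
grasp_force: 59.0
```

Emit:
drive_tool(plan=[[[1,0,0,-3,0],[1,0,0,-3,0],[1,0,0,-3,0],[1,0,0,-3,0],[1,0,0,-3,0],[1,0,0,-3,0],[1,0,0,-3,0],[1,0,0,0,0],[1,0,0,0,0]]])

```text
clock: 16.5
position: [574.3, 0.6, 119.4]
ee_rot: [0.116, 0.993, -0.0, -0.0]
contact_force: [-0.3, 0.3, -1.6]
gripper_width: 21.9
grasp_force: 59.0
```

Emit:
drive_tool(plan=[[[1,0,0,-2,0],[1,0,0,-2,0],[1,0,0,-2,0],[1,0,0,-1,0],[1,0,0,-1,0],[1,0,0,-1,0],[1,0,0,-1,0],[1,0,0,0,0],[1,0,0,0,0]]])

```text
clock: 17.25
position: [576.5, 0.5, 112.8]
ee_rot: [0.115, 0.993, 0.0, 0.003]
contact_force: [-0.5, -0.3, 10.7]
gripper_width: 21.9
grasp_force: 60.3
```

Emit:
drive_tool(plan=[[[1,0,0,-1,0],[1,0,0,-1,0],[1,0,0,0,0],[1,0,0,0,0]]])

```text
clock: 17.58
position: [577.1, 0.5, 111.9]
ee_rot: [0.115, 0.993, 0.0, 0.004]
contact_force: [-1.8, -0.0, 15.0]
gripper_width: 22.2
grasp_force: 60.8
```

Emit:
drive_tool(plan=[[[1,-1,0,-1,0],[1,-1,0,-1,0],[1,0,0,0,0],[1,0,0,0,0]]])

```text
clock: 17.92
position: [573.1, 0.8, 106.5]
ee_rot: [0.116, 0.993, 0.001, 0.001]
contact_force: [0.6, 0.4, -4.0]
gripper_width: 21.8
grasp_force: 58.9
```

It snapped: the force dropped and the tool jumped down. Now I'll seat the cap and build up the press.

Emit:
drive_tool(plan=[[[1,0,0,-1,0],[1,0,0,-1,0],[1,0,0,-1,0],[1,0,0,-1,0],[1,0,0,0,0],[1,0,0,0,0]]])

```text
clock: 18.42
position: [572.7, 0.4, 102.3]
ee_rot: [0.116, 0.993, -0.0, 0.0]
contact_force: [-0.2, -0.1, 4.1]
gripper_width: 21.9
grasp_force: 60.4
```

Emit:
drive_tool(plan=[[[1,0,0,-1,0],[1,0,0,-1,0],[1,0,0,0,0],[1,0,0,0,0],[1,0,0,0,0]]])

```text
clock: 18.83
position: [573.3, 0.3, 102.2]
ee_rot: [0.116, 0.993, -0.0, 0.001]
contact_force: [-3.1, -0.6, 14.0]
gripper_width: 21.7
grasp_force: 61.3
```

Emit:
drive_tool(plan=[[[1,0,0,0.7,0],[1,0,0,0,0],[1,0,0,0,0],[1,0,0,0,0]]])

```text
clock: 19.17
position: [573.1, 0.3, 102.2]
ee_rot: [0.116, 0.993, -0.0, 0.001]
contact_force: [-1.6, -1.3, 9.8]
gripper_width: 22.3
grasp_force: 60.8
```

```bash
python3 - <<'E'
from h import *
im,d=get_image("side");W=cloud("side",d)
for z in range(12,108,12):
    q=near(W,(573,0),34,z,z+12)
    if len(q):print(z,len(q),q.min(0).round(1),q.max(0).round(1))
q=near(W,(573,0),27,92,101);print(np.median(q[:,2]))
s=read_state();print(s["contact_force"],s["position"],s["clock"])
E
```

```text
12 223 [539.7 -33.4  12.1] [606.2  15.8  23.9]
24 159 [540.3 -31.2  24.1] [597.3  -0.   36. ]
36 149 [540.6 -32.4  36. ] [597.3  -3.9  47.8]
48 164 [541.  -32.1  48.1] [597.4  -2.3  59.9]
60 151 [541.3 -31.2  60.2] [597.5  -5.8  71.9]
72 162 [540.7 -31.1  72.1] [597.5   1.5  83.9]
84 186 [540.8 -31.4  84. ] [598.1  22.3  96. ]
96 409 [541.  -31.4  96. ] [599.1  22.9 107.3]
98.2659023882084
[-2.74317874 -1.2784971   9.72080323] [5.73057942e+02 3.32273953e-01 1.02220087e+02] 19.2167
```

The cap shoulder is at z≈98.3 (98 when home), the cap is upright, and the press is 9.7 N. Handing in.

```bash
python3 -c "
from bench import *
print(job_done())"
```

```text
the job is handed in; nothing more can be done
None
```

The pin stands fully down in the socket, the cap has snapped home flush on the plate, and the job was handed in at about 19 s with the gripper still pressing the cap at about 10 N; the hand-in returned no verdict.

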